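# Hang a pipette hanger on the rail and hold it against the sprung stop

## Robot

A 6-joint arm with a two-finger parallel gripper is mounted at the origin on a cart in front of the work surface, level with it; the furniture and walls round the work are solid. World frame = base frame: x ahead of the robot, y to its left, z up, the work surface at z = 0. Lengths are in mm, angles in rad, forces in N, time in s.
With the tool pointing down it reaches from about 350 to 875 mm from the base axis. Payload 4.2 kg.
Tool frame: the origin (TCP) lies between the finger pads; the fingertips stand 25 mm ahead of it and the grasp point (between the pads) lies 6 mm ahead of it; z points along the fingers, y is the line along which they close (so a half turn about z gives the same grasp; the last joint's range is limited). The gripper opens to 85 mm and grips with 20 to 120 N. Pads are 22 mm wide; open, the fingers measure 114 mm over their backs; the gripper's body (76 mm by 85 mm) begins 54 mm behind the grasp point. The pads swing forward as they close: fully open they stand 13 mm farther back than shut.
Start: joints at [-1.006, 0.385, 0.008, 0, -1.194, -0.259], TCP at [188.176, -595.978, 256.312] pointing down, gripper open.
Joint ranges: [-3.14, 3.14], [-1.21, 2.06], [-1.07, 1.41], [-3.16, 2.05], [-2.99, -0.16], [-3.1, 3.1]. Speed limits (rad/s): [2.79, 2.79, 3.14, 3.14, 3.14, 3.14].

## Interface

Orientations are given as a unit quaternion [x, y, z, w].
In Python, from bench import arm gives the robot as it stands.
- The arm moves only by the shell command python3 -m pendant 'ROWS'. ROWS is JSON, a list of rows, each a list of 7 numbers: the shift along the tool's x, y, z in m, then the turn, a rotation vector about the tool's x, y, z in degrees, then the finger opening in m, from 0 to 0.0854. In form: [[x, y, z, wx, wy, wz, fingers], ...]. A call has 1 to 12 rows; each row shifts and turns the commanded pose from where the row before left it, along the tool's axes as they then stand; what a row does not reach is not made up. A row lasts 1/10 s, in which the tool goes at most 50 mm and 8.59 degrees, less where a joint would pass 70% of its speed; a pose out of reach is approached as far as the arm can. A call is refused whole if a number of a shift passes 0.05 or a number of a turn 8.59, either way. A call with a gripper value outside its range is refused whole. The fingers move at their own pace and stop on an object; the grip force is fixed at half the most. Time passes only in rows, so rows that do not move let the fingers close. It gives the time, the measured TCP pose, the force, the opening and the grip force at its end, in the units of the state.
- arm.read_state(): the state, without advancing time (a new reading comes with each control period).
- arm.get_image(name): name is "scene" or "top" or "wrist"; returns a dict with "image" (420x560x3 uint8, red, green, blue), "fx", "fy", "cx", "cy" (pixels), "xyz" and "rotation" of the camera in the world. Camera axes: x right, y down, z forward; pixel columns grow to the right and rows downward; lengths in mm; the calibration is good to about 2 mm. A picture is of the moment at which its call begins. There is no depth.
- arm.job_done(): hands the job in; it is judged then, once.
The state is a dict: "clock": time; "joints": joint angles; "joint_vel": joint speeds; "joint_efforts": joint torques, N m; "position": TCP position; "ee_rot": TCP orientation; "contact_force": force on the tool from outside, world axes, zero at the start; "wrist_torque": the same for the moment, N m; "gripper_width": finger opening in mm; "grasp_force": force on a finger pad.
Only numpy, scipy, OpenCV 4.12 (cv2) and the standard library are available. Lean on these libraries where they do the work, as an engineer would, in place of code of your own. Each camera call takes 0.05 s, during which the arm holds its last target. There are 200 camera calls.

## Task

Hang the blue pipette hanger over the free part of the aluminium rail, right down on the bar with its fork toward the robot, and then slide it along the bar against the grey sprung collar. Press the collar in until the white part of its tongue has gone into the black housing but green still shows, never so far that the green is gone too, and finish while still holding it there steadily so that a colleague can tighten the clamp screw. Leave the other things where they are.

Things in the scene. Friction and masses are not known exactly. Their poses are not given: they have to be found in the camera images.
- rail: Fixed rail: level square aluminium bar 20 x 20 mm, 340 mm long along its y axis, on two posts (18 mm thick) 150 mm either side of the middle, feet 90 x 50 mm. Origin on the bench under the bar's middle, z up, -x the robot's side. At the -y end the stop's black housing: 50 mm wide, y = -165 to -115 mm, top 14 mm above the bar's top. Bar free from y = -77 mm (collar) to +170 mm.
- rail_mid (a point): Middle of the bar's top face, 130 mm above the rail's origin. A hanger hung on the bar has its origin 40 mm below this height.
- collar_face (a point): On the grey sprung collar: middle of the pressed face (looks to the rail's +y), level with the bar's top. Collar 46 mm wide, 8 mm thick, 34 mm below to 7 mm above the bar's top, round the bar. A flat tongue on it runs to the housing, 30 mm in sight unpressed: 10 mm red at the collar, 10 mm green, 10 mm white at the housing. Pressing hides the white first.
- collar (a joint): Travel of the sprung collar along the rail's -y into the housing, m: 0 = not pressed (and so at the start), 0.030 = bottomed. The spring pushes back with 3 N plus 0.4 N per mm: white just hidden at 0.010 (7 N), green just gone at 0.020 (11 N). When let go it returns, pushing the hanger back.
- hanger: Blue plastic saddle (upside-down U), about 0.22 kg, standing loose on its legs on a 2 mm black mat. Origin midway between the undersides of the legs, z up, y along the saddle (along the bar when hung), -x the fork's side. 60 mm long in y, 40 mm wide in x, 48 mm high; slot between the legs 28 mm wide, its roof 40 mm above the origin. Its flat end, 30 mm from the origin in -y, meets the collar.
- hanger_grip (a point): Centre of the orange grip block on top of the hanger, 66 mm above the hanger's origin: 24 mm in x, 20 mm in y, from z = 48 to 85 mm. The place to grip it from above. The front of a tall cabinet stands behind the mat at about x = 0.62 m in the world: keep the wrist and gripper clear of it and carry the hanger over on the robot's side.
- hanger_fork (a point): Between the ends of the hanger's steel fork (two prongs, to x = -62 mm), 55 mm in front (-x) of the hanger's origin and 15 mm above it. A black thumb screw sits between fork and saddle, to x = -40 mm.
- tube_rack: Orange tube rack, 67 x 107 x 53 mm, loose, origin under its centre. Leave alone.
- small_bottle: Small white bottle with blue cap, 36 x 36 x 75 mm, loose, origin under its centre. Leave alone.
- lab_timer: White timer with buttons, 62 x 66 x 20 mm, loose, origin under its centre. Leave alone.
- petri_dish: Clear petri dish, 62 x 62 x 14 mm, loose, origin under its centre. Leave alone.
Things that resemble listed ones, but are neither listed nor needed, are in the scene too. What is shaped like the hanger but turquoise is not meant.

How it is judged:
By the outcome, as a careful person would: the job done as asked, in the order asked, and still so for the second after the job is handed in, while the arm keeps its last pose, push and grip.
It also fails if it takes over 38 s, if anything falls off the work surface, if the arm or the gripper's body presses on something with over 40 N, if the wrist force passes 120 N, or if a joint passes its speed limit or range.

## Working session

There is one attempt and no reset: what is moved stays moved. The work goes in short steps, Python scripts to look and compute and a shell command to move; the robot and the scene stay as the last step left them, time stands still between calls to the robot, and variables do not carry over. Pictures are saved under pics/ and viewed, at most 10 in all, crops included, and the job is handed in when it is done.

```bash
mkdir -p pics; ls
python3 - <<'E'
from bench import arm
import cv2,numpy as np
s=arm.read_state();print({k:np.round(v,3).tolist() for k,v in s.items()})
for n in ("scene","top"):
    d=arm.get_image(n);cv2.imwrite(f"pics/{n}0.png",d["image"][:,:,::-1])
    print(n,d["fx"],d["fy"],d["cx"],d["cy"],np.round(d["xyz"],1),np.round(d["rotation"],4).tolist())
E
```

```text
pics
{'clock': 0.0, 'joints': [-1.006, 0.386, 0.007, -0.001, -1.194, -0.259], 'joint_vel': [0.001, 0.001, 0.0, 0.0, -0.001, 0.001], 'joint_efforts': [-0.0, -39.229, 18.841, 4.186, -0.005, -0.0], 'position': [188.008, -595.472, 255.216], 'ee_rot': [-0.152, 0.988, 0.001, -0.0], 'contact_force': [-0.56, 0.602, 0.397], 'wrist_torque': [-0.086, 0.003, -0.038], 'grasp_force': 0.0, 'gripper_width': 85.64}
scene 455.2411947075924 455.2411947075924 270.58866866721144 207.99231935525884 [ -43.2 1205.1 1078.5] [-0.2207, 0.8689, -0.4303, 0.1058]
top 398.48737457491364 398.48737457491364 279.96974014784803 204.60815368958154 [ 345.3   61.2 1350.8] [-0.6948, 0.7146, -0.0651, 0.0496]
```

View pics/scene0.png

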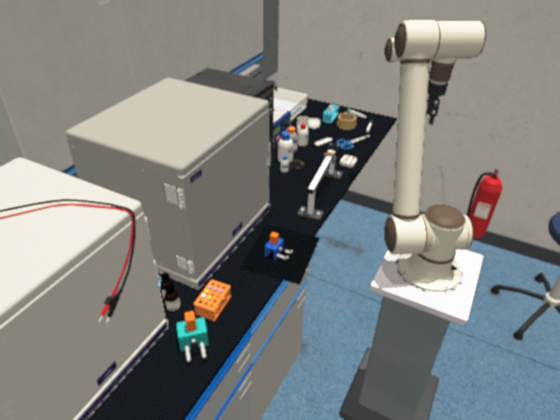

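View pics/top0.png

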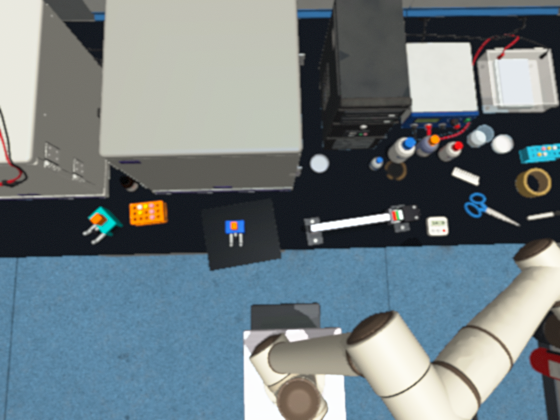

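The blue hanger is at top (235,228). The only lookalike is the turquoise one at top (100,222), with an orange rack at (148,213). By colour I choose (235,228) and check it in a crop with the rail, whose housing is at about (405,215).

Run:
```python
import cv2,numpy as np
a=cv2.imread("pics/top0.png")
c=cv2.resize(a[195:275,195:295],None,fx=7.9,fy=3.7) if 0 else None
h=cv2.resize(a[195:270,200:300],None,fx=4,fy=4,interpolation=cv2.INTER_CUBIC)
r=cv2.resize(a[195:250,300:425],None,fx=6.4,fy=5.2*1.0,interpolation=cv2.INTER_CUBIC)
o=np.zeros((590,800,3),np.uint8);o[:300,:400]=h;o[302:302+r.shape[0],:800]=r
s=cv2.imread("pics/scene0.png");k=cv2.resize(s[220:280,250:330],None,fx=5,fy=5,interpolation=cv2.INTER_CUBIC);o[:300,400:]=k
cv2.imwrite("pics/crop0.png",o)
```

```text
(no output)
```

View pics/crop0.png

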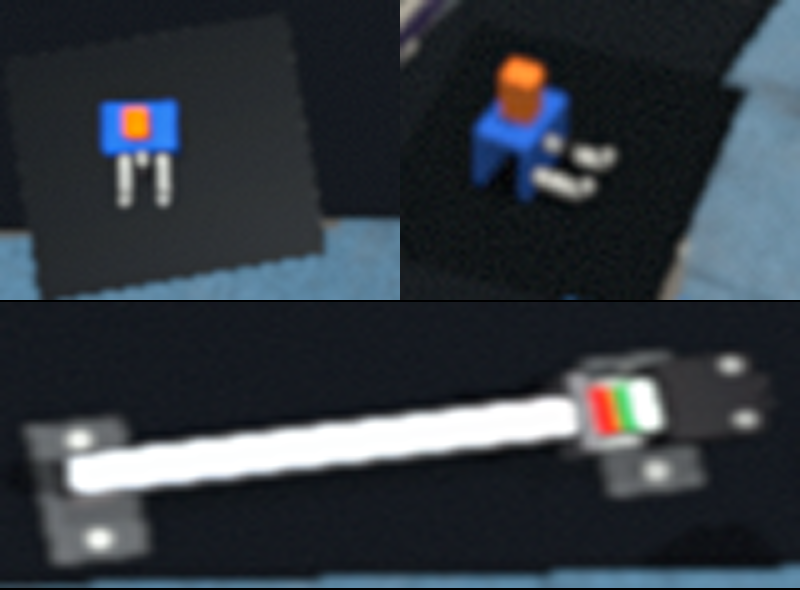

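The crop shows the blue hanger: saddle at (140,127), fork toward the robot, and orange block upright. In the rail crop the free end is at about (70,474) and the collar face at about (578,413), with red, green and white toward the housing.

```bash
cat > h.py <<'E'
import numpy as np,cv2
from scipy.spatial.transform import Rotation as R
from bench import arm
def ray(d,uv,z):
    uv=np.atleast_2d(uv).astype(float)
    v=np.c_[(uv[:,0]-d["cx"])/d["fx"],(uv[:,1]-d["cy"])/d["fy"],np.ones(len(uv))]@R.from_quat(d["rotation"]).as_matrix().T
    return d["xyz"]+v*((z-d["xyz"][2])/v[:,2])[:,None]
def proj(d,P):
    p=(np.atleast_2d(P)-d["xyz"])@R.from_quat(d["rotation"]).as_matrix()
    return np.c_[d["fx"]*p[:,0]/p[:,2]+d["cx"],d["fy"]*p[:,1]/p[:,2]+d["cy"]]
E
python3 - <<'E'
from h import *
np.set_printoptions(suppress=True,precision=1)
d=arm.get_image("top");d["xyz"]=np.array(d["xyz"])
c=np.array([[100,101],[179,99],[180,154],[101,155]])/4+[200,195]
p=ray(d,c-.4,50);print("saddle",p,p.mean(0))
print("grip top",ray(d,np.array([[136,123]])/4+[199.6,194.6],87))
r=np.array([[70,474],[578,413]]);r=np.c_[r[:,0]/6.4+299.6,195-.4+(r[:,1]-302)/5.2]
q=ray(d,r,130);print("rail",q,q[1]-q[0])
hsv=cv2.cvtColor(d["image"],cv2.COLOR_RGB2HSV)
m=(hsv[...,2]>190)&(hsv[...,1]<60);m[:205]=0;m[235:]=0;m[:,:312]=0;m[:,388:]=0
v,u=np.nonzero(m);w=ray(d,np.c_[u,v],130)[:,:2];w0=w.mean(0);_,_,V=np.linalg.svd(w-w0);print("bar",w0,V[0],np.degrees(np.arctan2(V[0,0],V[0,1])),len(w))
E
```

```text
saddle [[512.1 212.5  50. ]
 [512.  147.8  50. ]
 [466.8 147.7  50. ]
 [467.8 212.   50. ]] [489.7 180.   50. ]
grip top [[489.  179.7  87. ]]
rail [[ 470.4  -60.6  130. ]
 [ 500.1 -309.2  130. ]] [  29.7 -248.5    0. ]
bar [ 483.8 -180.7] [ 0.1 -1. ] 173.40859618181113 550
```

```bash
python3 -m pendant '[[0,0,-0.02,0,0,5.83,0.085],[0,0,-0.02,0,0,5.83,0.085],[0,0,-0.02,0,0,5.83,0.085],[-0.035,0.045,0,0,0,0,0.085],[-0.035,0.045,0,0,0,0,0.085],[-0.035,0.045,0,0,0,0,0.085],[-0.035,0.045,0,0,0,0,0.085],[-0.035,0.045,0,0,0,0,0.085],[-0.035,0.045,0,0,0,0,0.085],[-0.035,0.045,0,0,0,0,0.085],[-0.02,0.03,0,0,0,0,0.085],[0,0,0,0,0,0,0.085]]'
python3 - <<'E'
from h import *
s=arm.read_state();print(s["clock"],s["position"],s["ee_rot"])
d=arm.get_image("wrist");cv2.imwrite("pics/w1.png",d["image"][:,:,::-1]);print(d["fx"],d["xyz"],d["rotation"])
E
```

```text
clock: 1.35
position: [424.8, -286.5, 316.1]
ee_rot: [-0.003, 1.0, 0.0, 0.0]
contact_force: [-0.4, 0.2, 0.1]
gripper_width: 85.2
grasp_force: 0.0
1.35 [ 424.78242558 -286.51169352  316.07019815] [-3.01923879e-03  9.99995382e-01  3.39550304e-04  7.15274173e-05]
357.0897030978458 [ 353.9648551  -287.49875885  434.67646782] [0.69797014 0.70191854 0.10070389 0.10003387]
```

View pics/w1.png

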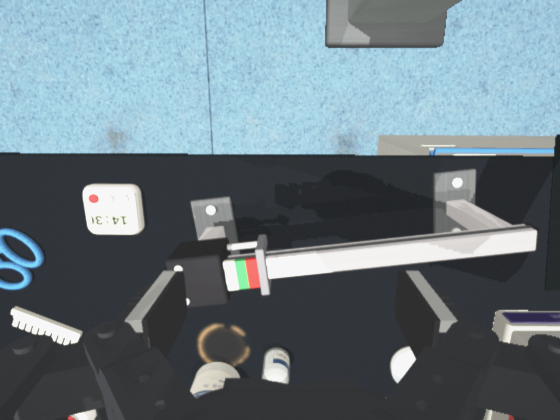

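The wrist view shows the rail clearly: bar from (268,262) to (535,240), collar at (264,265), tongue red/green/white at (252..228,273), housing at (200,273). I'll fit the edges of the bar's top face.

Run:
```python
from h import *
np.set_printoptions(suppress=True,precision=1)
d=arm.get_image("wrist");g=cv2.cvtColor(d["image"],cv2.COLOR_RGB2GRAY).astype(int)
for u in (300,400,500): print(u,g[225:290,u].tolist())
for v in (238,242,246): print(v,g[v,520:545].tolist())
for v in (250,262,270): print(v,g[v,252:280].tolist())
```

```text
300 [45, 39, 41, 42, 39, 41, 41, 43, 43, 40, 40, 42, 41, 41, 42, 43, 50, 52, 53, 52, 51, 54, 54, 74, 147, 160, 111, 87, 126, 182, 203, 234, 247, 247, 247, 247, 247, 247, 247, 247, 247, 247, 247, 247, 247, 247, 247, 247, 247, 247, 247, 235, 112, 57, 54, 53, 54, 52, 52, 52, 52, 51, 52, 52, 53]
400 [40, 42, 40, 40, 38, 40, 41, 40, 41, 40, 41, 41, 58, 124, 161, 115, 83, 98, 159, 182, 194, 230, 239, 241, 242, 241, 241, 241, 241, 240, 240, 241, 240, 240, 241, 241, 242, 241, 241, 239, 198, 107, 58, 51, 52, 51, 47, 46, 46, 45, 47, 47, 46, 45, 45, 46, 47, 47, 47, 45, 45, 46, 47, 47, 45]
500 [193, 194, 185, 176, 127, 87, 90, 138, 173, 186, 223, 238, 241, 241, 240, 240, 239, 239, 239, 239, 239, 239, 239, 239, 240, 240, 239, 239, 238, 232, 145, 62, 40, 38, 41, 41, 39, 41, 40, 39, 40, 41, 40, 41, 41, 40, 40, 41, 40, 41, 39, 39, 41, 41, 40, 40, 42, 49, 52, 50, 52, 51, 50, 52, 52]
238 [238, 238, 238, 238, 238, 238, 238, 238, 238, 238, 238, 238, 238, 238, 238, 237, 237, 226, 116, 54, 51, 51, 49, 51, 52]
242 [238, 238, 238, 238, 238, 238, 238, 238, 238, 238, 238, 238, 238, 237, 238, 238, 236, 200, 91, 51, 53, 50, 50, 51, 51]
246 [238, 238, 238, 238, 238, 238, 239, 239, 239, 239, 239, 239, 239, 239, 239, 239, 235, 159, 71, 51, 51, 51, 50, 51, 50]
250 [62, 58, 54, 52, 65, 108, 119, 125, 133, 142, 146, 150, 133, 104, 97, 92, 64, 51, 50, 51, 50, 48, 51, 53, 56, 59, 60, 63]
262 [154, 154, 154, 154, 154, 160, 198, 219, 224, 224, 224, 225, 224, 215, 162, 195, 247, 247, 247, 247, 247, 247, 247, 247, 247, 247, 247, 247]
270 [155, 155, 154, 155, 155, 155, 156, 174, 215, 222, 223, 223, 223, 224, 219, 185, 151, 239, 247, 247, 247, 247, 247, 247, 247, 247, 247, 247]
```

Run:
```python
from h import *
np.set_printoptions(suppress=True,precision=1)
d=arm.get_image("wrist")
n=ray(d,[[300,253.6],[400,242.8],[500,232.3]],130);f=ray(d,[[300,276.8],[400,266],[500,255.1]],130)
print(n,f,(f-n)[:,0]);m=(n+f)/2;t=m[2]-m[0];print(m,np.degrees(np.arctan2(-t[0],t[1])))
e=ray(d,[[537.6,241]],130)[0];c=ray(d,[[266.5,264]],137)[0];print(e,c,np.hypot(*(e-c)[:2]))
```

```text
[[ 481.6 -280.6  130. ]
 [ 470.8 -189.5  130. ]
 [ 460.4 -100.   130. ]] [[ 505.1 -280.4  130. ]
 [ 493.8 -187.4  130. ]
 [ 482.7  -96.2  130. ]] [23.5 23.1 22.3]
[[ 493.4 -280.5  130. ]
 [ 482.3 -188.5  130. ]
 [ 471.5  -98.1  130. ]] 6.820927403653808
[468.7 -64.3 130. ] [ 488.9 -311.1  137. ] 247.59610928792802
```

```bash
python3 -m pendant '[[0,0.03,0,0,0,0,0.085],[0,0.045,0,0,0,0,0.085],[0,0.045,0,0,0,0,0.085],[0,0.045,0,0,0,0,0.085],[0,0.045,0,0,0,0,0.085],[0,0.045,0,0,0,0,0.085],[0,0.045,0,0,0,0,0.085],[0,0.045,0,0,0,0,0.085],[0,0.045,0.02,0,0,0,0.085],[0,0.045,0.02,0,0,0,0.085],[0,0.03,0,0,0,0,0.085],[0,0,0,0,0,0,0.085]]'
python3 - <<'E'
from h import *
s=arm.read_state();print(s["clock"],s["position"],s["ee_rot"])
d=arm.get_image("wrist");cv2.imwrite("pics/w2.png",d["image"][:,:,::-1])
E
```

```text
clock: 2.7
position: [423.1, 177.0, 275.5]
ee_rot: [-0.001, 1.0, -0.001, -0.0]
contact_force: [0.5, -0.1, 0.1]
gripper_width: 84.9
grasp_force: 0.0
2.7 [423.09404073 177.01688194 275.45492461] [-1.17542418e-03  9.99999077e-01 -5.25256135e-04 -4.35167526e-04]
```

View pics/w2.png

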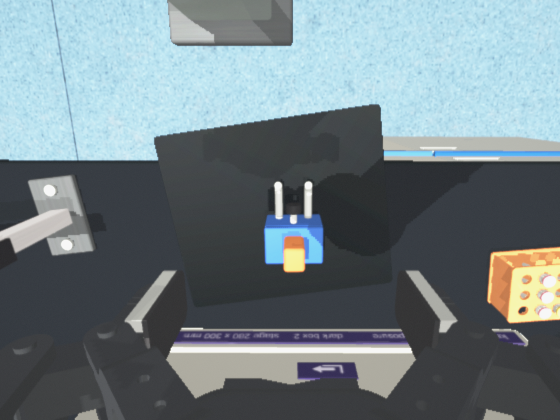

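The blue hanger is at (293,240), its fork up (toward the robot) at (278–309,185), and the top of the orange block is at about (294,260). The yaw looks near zero.

Run:
```python
from h import *
np.set_printoptions(suppress=True,precision=1)
d=arm.get_image("wrist");h=cv2.cvtColor(d["image"],cv2.COLOR_RGB2HSV)
o=(h[...,0]<20)&(h[...,1]>120);b=(h[...,0]>95)&(h[...,0]<125)&(h[...,1]>150)
for m in (o,b): m[:205]=0;m[300:]=0;m[:,:250]=0;m[:,340:]=0
for v in (236,240,244,248,252,256,260,264,268,270,272):
    print(v,[ (np.nonzero(m[v])[0].min(),np.nonzero(m[v])[0].max()) if m[v].any() else None for m in (o,b)],h[v,294].tolist())
for v in(225,235,245,250): print(v,d["image"][v,264:268].tolist())
for u in (270,275,280,310,315,319): print(u,h[208:270,u,2].tolist())
print(h[230:280,294,2].tolist())
```

```text
236 [None, (np.int64(266), np.int64(324))] [154, 71, 201]
240 [(np.int64(286), np.int64(304)), (np.int64(266), np.int64(324))] [11, 167, 221]
244 [(np.int64(286), np.int64(304)), (np.int64(266), np.int64(323))] [11, 168, 211]
248 [(np.int64(286), np.int64(305)), (np.int64(266), np.int64(324))] [15, 154, 246]
252 [None, (np.int64(308), np.int64(309))] [29, 88, 247]
256 [None, (np.int64(308), np.int64(309))] [29, 89, 247]
260 [None, (np.int64(323), np.int64(323))] [29, 91, 247]
264 [(np.int64(285), np.int64(306)), None] [28, 93, 247]
268 [(np.int64(285), np.int64(306)), None] [28, 96, 247]
270 [(np.int64(285), np.int64(305)), None] [27, 107, 247]
272 [(np.int64(288), np.int64(303)), None] [10, 135, 142]
225 [[59, 65, 65], [59, 66, 72], [59, 80, 118], [66, 105, 182]]
235 [[58, 62, 64], [61, 80, 121], [95, 158, 244], [124, 206, 247]]
245 [[56, 60, 62], [58, 68, 87], [76, 118, 202], [112, 189, 247]]
250 [[55, 60, 61], [55, 63, 72], [68, 103, 170], [109, 184, 247]]
270 [45, 44, 47, 59, 62, 63, 86, 158, 175, 177, 176, 177, 176, 179, 178, 179, 180, 190, 187, 206, 246, 247, 247, 247, 247, 247
[... 1248 characters left out ...]
241, 247, 247, 247, 247, 247, 247, 247, 247, 247, 247, 247, 247, 247, 247, 247, 247, 247, 247, 247, 247, 247, 247, 247, 247, 197, 82, 56, 56, 57, 56, 56]
319 [46, 47, 45, 46, 48, 54, 101, 152, 164, 165, 165, 166, 165, 165, 165, 165, 167, 176, 173, 196, 220, 230, 232, 232, 232, 232, 232, 232, 232, 232, 231, 231, 231, 233, 238, 247, 247, 247, 247, 247, 247, 247, 247, 247, 247, 247, 247, 247, 247, 247, 247, 247, 247, 247, 247, 196, 80, 57, 58, 56, 57, 57]
[247, 247, 247, 247, 247, 247, 201, 217, 219, 220, 221, 222, 221, 215, 211, 211, 220, 226, 246, 247, 247, 247, 247, 247, 247, 247, 247, 247, 247, 247, 247, 247, 247, 247, 247, 247, 247, 247, 247, 247, 247, 246, 142, 61, 56, 57, 56, 56, 55, 54]
```

Run:
```python
from h import *
np.set_printoptions(suppress=True,precision=1)
d=arm.get_image("wrist")
a=ray(d,[[265.2,226.8],[324,226.8],[265.2,263.8],[324,263.6]],50);print(a,a.mean(0))
b=ray(d,[[284.6,247.3],[306.5,247.3],[284.6,271.8],[306.5,271.8]],87);print(b,b.mean(0))
```

```text
[[468.8 148.2  50. ]
 [468.8 208.1  50. ]
 [509.8 147.3  50. ]
 [509.6 209.1  50. ]] [489.3 178.2  50. ]
[[476.3 168.5  87. ]
 [476.3 188.8  87. ]
 [501.1 168.4  87. ]
 [501.1 189.1  87. ]] [488.7 178.7  87. ]
```

```bash
python3 -m pendant '[[-0.033,0.0015,0,0,0,0,0.085],[-0.033,0,0.01,0,0,0,0.085],[0,0,0.045,0,0,0,0.085],[0,0,0.045,0,0,0,0.085],[0,0,0.04,0,0,0,0.085],[0,0,0.03,0,0,0,0.085],[0,0,0.015,0,0,0,0.085],[0,0,0.011,0,0,0,0.085],[0,0,0,0,0,0,0.085],[0,0,0,0,0,0,0.085]]'
```

```text
clock: 3.85
position: [489.4, 176.6, 81.2]
ee_rot: [0.0, 1.0, 0.0, 0.001]
contact_force: [0.0, -0.1, 0.6]
gripper_width: 84.8
grasp_force: 0.0
```

```bash
python3 -m pendant '[[0,0.002,0.003,0,0,0,0.05],[0,0,0,0,0,0,0.03],[0,0,0,0,0,0,0.024],[0,0,0,0,0,0,0.015],[0,0,0,0,0,0,0.01],[0,0,0,0,0,0,0.01],[0,0,0,0,0,0,0.01],[0,0,0,0,0,0,0.01],[0,0,0,0,0,0,0.01]]'
```

```text
clock: 4.75
position: [488.9, 179.2, 77.6]
ee_rot: [-0.0, 1.0, 0.0, 0.0]
contact_force: [-0.9, 1.1, 2.9]
gripper_width: 19.3
grasp_force: 62.5
```

```bash
python3 -m pendant '[[0,0,-0.015,0,0,0,0.01],[0,0,-0.03,0,0,0,0.01],[0.01,0,-0.045,0,0,0,0.01],[0.01,0,-0.045,0,0,0,0.01],[0,-0.02,-0.03,0,0,0,0.01],[0,-0.035,-0.01,0,0,0,0.01],[0,-0.04,0,0,0,0,0.01],[0,-0.04,0,0,0,0,0.01],[0,-0.04,0,0,0,0,0.01],[0,-0.04,0,0,0,0,0.01],[0,-0.04,0,0,0,0,0.01],[0,-0.04,0,0,0,0,0.01]]' && python3 -m pendant '[[0,-0.04,0,0,0,0,0.01],[0,-0.03,0,0,0,0,0.01],[0,-0.02,0,0,0,0,0.01],[-0.01,-0.013,0,0,0,0,0.01],[-0.009,0,0,0,0,-3.4,0.01],[0,0,0,0,0,-3.4,0.01],[0,0,0,0,0,0,0.01],[0,0,0,0,0,0,0.01],[0,0,0,0,0,0,0.01]]'
python3 - <<'E'
from h import *
d=arm.get_image("wrist");cv2.imwrite("pics/w3.png",d["image"][:,:,::-1])
E
```

```text
clock: 5.95
position: [467.6, -117.6, 251.3]
ee_rot: [-0.0, 1.0, 0.0, -0.001]
contact_force: [1.3, -0.2, -1.3]
gripper_width: 19.5
grasp_force: 62.0
clock: 6.85
position: [487.4, -218.9, 251.9]
ee_rot: [-0.059, 0.998, 0.0, -0.0]
contact_force: [-0.1, 0.5, -1.5]
gripper_width: 19.0
grasp_force: 62.0
```

View pics/w3.png

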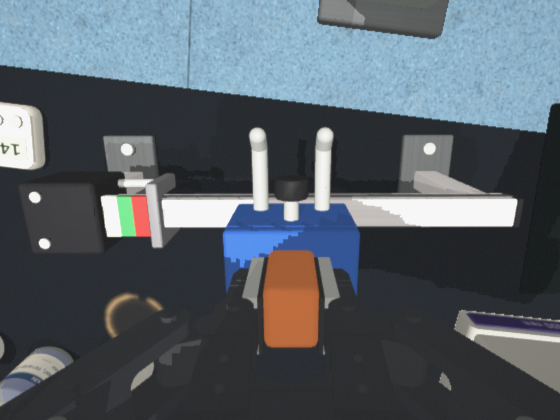

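The hanger is gripped upright, with its fork at (260–325,135), and lies parallel to the bar (v≈197–226). The collar is at (156,212). I'll check the bar's centreline against the TCP once more.

Run:
```python
from h import *
np.set_printoptions(suppress=True,precision=1)
d=arm.get_image("wrist");g=cv2.cvtColor(d["image"],cv2.COLOR_RGB2GRAY).astype(int);s=arm.read_state()
T=R.from_quat(s["ee_rot"])
us=[180,210,390,430,470,500]
for u in us: print(u,g[188:232,u].tolist())
h=cv2.cvtColor(d["image"],cv2.COLOR_RGB2HSV)
for u in (240,290,340): print(u,h[196:236,u,2].tolist())
for lo,hi in ((198.6,226.3),(197.3,226.3)):
  p=ray(d,[[200,lo],[200,hi],[480,lo],[480,hi]],130);print(T.inv().apply(p-s["position"]))
```

```text
180 [35, 36, 36, 38, 47, 96, 116, 91, 105, 153, 174, 205, 247, 247, 247, 247, 247, 247, 247, 247, 247, 247, 247, 247, 247, 247, 247, 247, 247, 247, 247, 247, 247, 247, 247, 247, 247, 247, 227, 114, 58, 50, 47, 47]
210 [36, 37, 35, 37, 49, 92, 111, 88, 104, 156, 181, 218, 245, 247, 247, 247, 247, 247, 247, 247, 247, 247, 247, 247, 247, 247, 247, 247, 247, 247, 247, 247, 247, 247, 247, 247, 247, 247, 213, 94, 50, 48, 48, 46]
390 [33, 34, 32, 35, 54, 113, 88, 80, 131, 174, 192, 241, 247, 247, 247, 247, 247, 247, 247, 247, 247, 247, 247, 247, 247, 227, 197, 192, 192, 192, 195, 196, 196, 194, 193, 192, 190, 174, 102, 47, 35, 36, 35, 38]
430 [152, 153, 154, 154, 155, 157, 102, 81, 131, 172, 186, 243, 247, 247, 247, 247, 247, 247, 247, 247, 247, 247, 247, 247, 247, 247, 247, 247, 247, 247, 247, 247, 247, 247, 247, 247, 247, 246, 176, 67, 35, 34, 36, 37]
470 [178, 178, 178, 180, 180, 163, 105, 88, 131, 168, 184, 243, 247, 247, 247, 247, 247, 247, 247, 247, 247, 247, 247, 247, 247, 247, 247, 247, 247, 247, 247, 247, 247, 247, 247, 247, 247, 232, 129, 51, 38, 35, 37, 34]
500 [36, 36, 37, 36, 5
[... 269 characters left out ...]
, 139, 139, 138, 140, 141, 141, 140, 141, 141, 140, 139, 141, 140, 136, 162, 188, 153, 142, 153, 179, 207, 223, 231, 235, 239]
290 [67, 65, 64, 63, 67, 132, 237, 244, 244, 244, 244, 244, 244, 244, 244, 244, 244, 244, 244, 244, 243, 243, 243, 243, 230, 174, 144, 141, 144, 170, 191, 156, 146, 153, 176, 207, 224, 231, 235, 238]
340 [88, 154, 171, 187, 197, 200, 196, 163, 143, 138, 140, 139, 139, 140, 140, 140, 131, 128, 128, 128, 129, 128, 128, 128, 129, 128, 128, 128, 127, 134, 139, 131, 130, 131, 136, 144, 147, 149, 150, 151]
[[ 10.1 -63.6 122.2]
 [-10.2 -65.  122.2]
 [ 10.  131.  122.3]
 [-10.3 134.  122.3]]
[[ 11.  -63.5 122.2]
 [-10.2 -65.  122.2]
 [ 10.9 130.9 122.3]
 [-10.3 134.  122.3]]
```

```bash
python3 -m pendant '[[0,0,0.02,0,0,0,0.01],[0,0,0.018,0,0,0,0.01],[0,0,0.006,0,0,0,0.01],[0,0,0.006,0,0,0,0.01],[0,0,0.006,0,0,0,0.01],[0,0,0,0,0,0,0.01]]' && python3 -m pendant '[[0,0,0.012,0,0,0,0.01],[0,0,0.01,0,0,0,0.01],[0,0,0.003,0,0,0,0.01],[0,0,0,0,0,0,0.01],[0,0,0,0,0,0,0.01]]'
```

```text
clock: 7.55
position: [487.7, -218.9, 196.0]
ee_rot: [-0.06, 0.998, 0.0, -0.0]
contact_force: [0.1, 0.1, -1.3]
gripper_width: 19.4
grasp_force: 62.0
clock: 8.05
position: [488.0, -219.2, 171.4]
ee_rot: [-0.06, 0.998, -0.0, 0.0]
contact_force: [0.6, -0.3, -1.9]
gripper_width: 19.3
grasp_force: 62.0
```

Legs are over the bar with no contact. About 5.8 mm remain, so I'll seat it gently.

```bash
python3 -m pendant '[[0,0,0.002,0,0,0,0.01],[0,0,0.002,0,0,0,0.01],[0,0,0,0,0,0,0.01],[0,0,0,0,0,0,0.01]]' && python3 -m pendant '[[0,0,0.001,0,0,0,0.01],[0,0,0.001,0,0,0,0.01],[0,0,0,0,0,0,0.01],[0,0,0,0,0,0,0.01]]'
```

```text
clock: 8.45
position: [487.8, -219.1, 167.3]
ee_rot: [-0.06, 0.998, -0.0, 0.0]
contact_force: [0.2, 0.6, -1.7]
gripper_width: 19.0
grasp_force: 62.0
clock: 8.85
position: [487.9, -219.0, 165.3]
ee_rot: [-0.06, 0.998, -0.0, 0.0]
contact_force: [-0.1, 0.4, -1.2]
gripper_width: 19.2
grasp_force: 61.9
```

```bash
python3 -m pendant '[[0,0,0.001,0,0,0,0.01],[0,0,0,0,0,0,0.01],[0,0,0,0,0,0,0.01]]' && python3 -m pendant '[[0,0,0.0005,0,0,0,0.01],[0,0,0,0,0,0,0.01],[0,0,0,0,0,0,0.01]]'
```

```text
clock: 9.15
position: [487.9, -219.0, 165.3]
ee_rot: [-0.06, 0.998, -0.0, 0.0]
contact_force: [-2.0, 2.2, 6.3]
gripper_width: 19.1
grasp_force: 62.9
clock: 9.45
position: [487.9, -219.0, 165.2]
ee_rot: [-0.06, 0.998, -0.0, 0.0]
contact_force: [-2.8, 2.7, 8.5]
gripper_width: 19.3
grasp_force: 63.7
```

```bash
python3 -m pendant '[[0,-0.004,-0.0005,0,0,0,0.01],[0,-0.01,0,0,0,0,0.01],[0,-0.012,0,0,0,0,0.01],[0,-0.012,0,0,0,0,0.01],[0,-0.01,0,0,0,0,0.01],[0,-0.005,0,0,0,0,0.01],[0,0,0,0,0,0,0.01],[0,0,0,0,0,0,0.01]]'
python3 -m pendant '[[0,-0.003,0,0,0,0,0.01],[0,-0.002,0,0,0,0,0.01],[0,0,0,0,0,0,0.01],[0,0,0,0,0,0,0.01]]'
```

```text
clock: 10.25
position: [495.3, -273.1, 165.2]
ee_rot: [-0.06, 0.998, -0.001, 0.001]
contact_force: [0.5, -1.9, 3.4]
gripper_width: 19.3
grasp_force: 62.9
clock: 10.65
position: [495.5, -276.6, 165.3]
ee_rot: [-0.06, 0.998, -0.0, 0.001]
contact_force: [-1.2, 4.0, 7.7]
gripper_width: 19.2
grasp_force: 63.4
```

```bash
for i in 1 ; do python3 -m pendant '[[0,-0.002,0,0,0,0,0.01],[0,0,0,0,0,0,0.01],[0,0,0,0,0,0,0.01]]'; python3 -m pendant '[[0,-0.002,0,0,0,0,0.01],[0,0,0,0,0,0,0.01],[0,0,0,0,0,0,0.01]]'; python3 -m pendant '[[0,-0.002,0,0,0,0,0.01],[0,0,0,0,0,0,0.01],[0,0,0,0,0,0,0.01]]'; done | egrep 'pos|con'
python3 - <<'E'
from h import *
a=arm.get_image("wrist")["image"];cv2.imwrite("pics/w4.png",a[:,:,::-1])
E
```

```text
position: [495.6, -278.2, 165.3]
contact_force: [-0.1, 5.0, 7.9]
position: [495.8, -279.6, 165.3]
contact_force: [-0.2, 8.2, 8.5]
position: [496.0, -281.3, 165.3]
contact_force: [0.3, 9.7, 9.4]
```

View pics/w4.png

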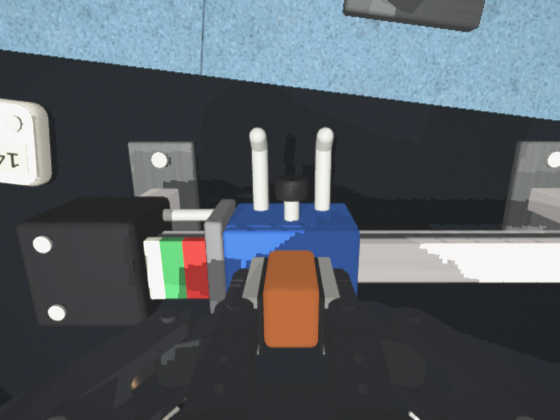

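The hanger is flush against the collar. The tongue shows white 148–162, green 162–184 and red 184–207, so it is about 4 mm in. I'll press farther and measure by pixels.

```bash
cat > t.py <<'E'
from h import *
a=arm.get_image("wrist")["image"].astype(int);r,g,b=(a[262:285].mean(0)).T
lab=''.join('R' if x>120 and y<90 else 'G' if y>100 and x<110 else 'W' if min(x,y,z)>130 and True else '.' for x,y,z in zip(r,g,b))
print(lab[125:230],[lab[125:212].count(c) for c in 'WGR'],arm.read_state()["clock"])
E
python3 t.py
python3 -m pendant '[[0,-0.002,0,0,0,0,0.01],[0,-0.002,0,0,0,0,0.01],[0,-0.002,0,0,0,0,0.01],[0,0,0,0,0,0,0.01],[0,0,0,0,0,0,0.01],[0,0,0,0,0,0,0.01]]'; python3 t.py
```

```text
......................WWWWWWWWWWWWWWWWW.GGGGGGGGGGGGGGGGGGG.RRRRRRRRRRRRRRRRRRRRRRR.GGGGGGGGGGGGGG....... [17, 22, 23] 11.65
clock: 12.25
position: [496.7, -286.7, 165.3]
ee_rot: [-0.06, 0.998, 0.001, 0.001]
contact_force: [-1.0, 11.2, 11.3]
gripper_width: 19.3
grasp_force: 63.7
..................................WWWWW.............GGGGGGG.RRRRRRRRRRRRRRRRRRRRRRR.GGGGGGGGGGGGGGG...... [5, 10, 23] 12.3
```

```bash
python3 -m pendant '[[0,-0.002,0,0,0,0,0.01],[0,-0.002,0,0,0,0,0.01],[0,-0.002,0,0,0,0,0.01],[0,-0.0015,0,0,0,0,0.01],[0,0,0,0,0,0,0.01],[0,0,0,0,0,0,0.01],[0,0,0,0,0,0,0.01],[0,0,0,0,0,0,0.01],[0,0,0,0,0,0,0.01]]'; python3 t.py
python3 - <<'E'
from h import *
a=arm.get_image("wrist")["image"];b=arm.get_image("scene")["image"][140:240,280:370]
o=np.hstack([cv2.resize(a[180:330,20:380],(480,200)),cv2.resize(b,(300,333))[:200]*0]) if 0 else cv2.resize(a[180:330,20:380],(792,330),interpolation=2)
o=np.vstack([o,np.pad(cv2.resize(b,(240,266),interpolation=2),((0,0),(0,552),(0,0)))])
cv2.imwrite("pics/w5.png",o[:,:,::-1])
E
```

```text
clock: 13.2
position: [497.4, -293.4, 165.4]
ee_rot: [-0.06, 0.998, 0.002, 0.0]
contact_force: [-0.5, 13.4, 11.4]
gripper_width: 19.5
grasp_force: 63.8
..................................................GGGGGGGGGGRRRRRRRRRRRRRRRRRRRRRRR..GGGGGGGGGGGGG....... [0, 12, 23] 13.25
```

View pics/w5.png

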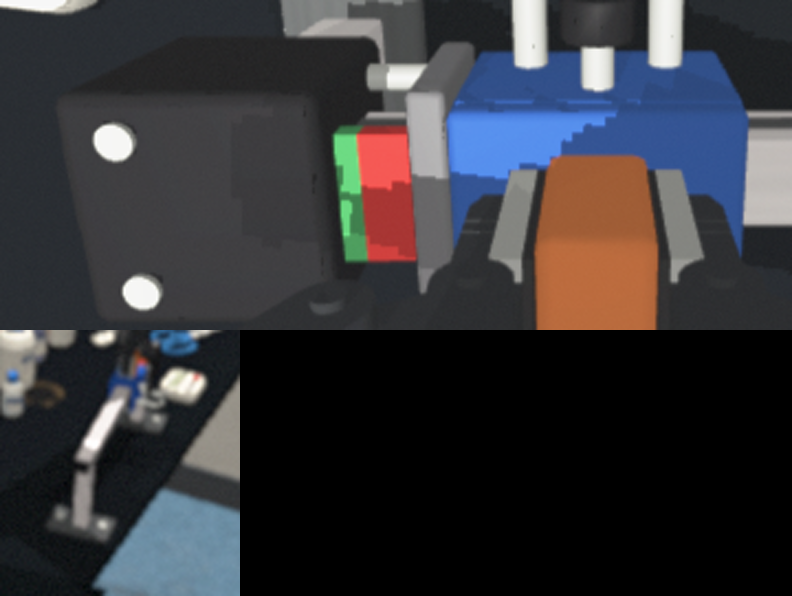

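White is hidden and about half the green still shows, so the collar is about 15 mm in. The hanger is flush and seated. I'll confirm it holds steady, then hand in.

```bash
python3 -m pendant '[[0,0,0,0,0,0,0.01],[0,0,0,0,0,0,0.01],[0,0,0,0,0,0,0.01],[0,0,0,0,0,0,0.01],[0,0,0,0,0,0,0.01]]'; python3 t.py; python3 -c "
from bench import arm
print(arm.job_done())"
```

```text
clock: 13.85
position: [497.4, -293.4, 165.4]
ee_rot: [-0.06, 0.998, 0.002, 0.0]
contact_force: [-0.4, 13.5, 11.9]
gripper_width: 19.3
grasp_force: 63.8
..................................................GGGGGGGGGGRRRRRRRRRRRRRRRRRRRRRRR..GGGGGGGGGGGGG....... [0, 12, 23] 13.9
the job is handed in; nothing more can be done
None
```

The blue hanger is seated on the bar with its fork toward the robot and still gripped, holding the collar in about 15 mm (white hidden, about half the green showing); I handed the job in at 13.9 s.

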